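Demould a beeswax pillar and pack it in the crate

ROBOT

A 6-joint arm with a two-finger parallel gripper is mounted at the origin on the work surface. World frame = base frame: x ahead of the robot, y to its left, z up, the work surface at z = 0. Lengths are in m, angles in rad, forces in N, time in s.
With the tool pointing down it reaches from about 0.3 to 0.875 m from the base axis. Payload 6.4 kg.
Tool frame: the origin (TCP) lies midway between the tips of the shut fingers; the grasp point (between the pads) lies 19 mm behind it; z points along the fingers, y is the line along which they close (so a half turn about z gives the same grasp; the last joint's range is limited). The gripper opens to 85 mm and grips with 20 to 120 N. Pads are 22 mm wide; open, the fingers measure 114 mm over their backs; the gripper's body (76 mm by 85 mm) begins 54 mm behind the grasp point. The pads swing forward as they close: fully open they stand 13 mm farther back than shut.
Start: joints at [1.089, 0.181, 1.607, -0, 1.354, -0.206], TCP at [0.157, 0.553, 0.231] pointing down, gripper open.
Joint ranges: [-2.99, 2.99], [-0.89, 2.07], [0.3, 2.58], [-1.14, 4.28], [0, 2.63], [-3.12, 3.12]. Speed limits (rad/s): [2.57, 2.57, 3.01, 3.14, 3.14, 3.14].

INTERFACE

Orientations are given as a unit quaternion [w, x, y, z].
In Python, from bench import ctrl gives the robot as it stands. The module is installed in compiled form; this text tells all that it offers.
- The arm moves only by the tool move_arm, never from a script. Its argument "plan" is one flat list of numbers, 6 for each row, row after row: the shift along the world's x, y, z in units of 50 mm (1.0 is 50 mm), then the turn, a rotation vector about the world's x, y, z in rad. A call has 1 to 10 rows; each row is the pose to reach, as a shift and turn from the pose commanded when the call began; what a row does not reach only later rows make up. A row lasts 1/8 s, in which the tool goes at most 62.5 mm and 10.7 degrees, less where a joint would pass 70% of its speed; a pose out of reach is approached as far as the arm can. A call with a gripper value outside its range is refused whole. "grip" is the finger opening in mm, from 0 to 85.4, set as the call begins (left out, the last holds). The fingers move at their own pace and stop on an object; the grip force is fixed at half the most. Time passes only in rows, so rows that repeat a pose let the fingers close. It gives the time, the measured TCP pose, the force, the opening and the grip force at its end, in the units of the state.
- ctrl.get_obs(): the state, without advancing time (a new reading comes with each control period).
- ctrl.camera(name): name is "scene" or "top" or "wrist"; returns a dict with "pixels" (420x560x3 uint8, red, green, blue), "fx", "fy", "cx", "cy" (pixels), "origin" and "attitude" of the camera in the world. Camera axes: x right, y down, z forward; pixel columns grow to the right and rows downward; lengths in m; the calibration is good to about 2 mm. A picture is of the moment at which its call begins. There is no depth.
- ctrl.hand_in(): hands the job in; it is judged then, once.
The state is a dict: "time_s": time; "q": joint angles; "dq": joint speeds; "joint_efforts": joint torques, N m; "eef_pos": TCP position; "eef_rot": TCP orientation; "wrist_force": force on the tool from outside, world axes, zero at the start; "torque": the same for the moment, N m; "opening": opening from 0.0 (shut) to 1.0 (fully open); "grasp_force": force on a finger pad.
Only numpy, scipy, OpenCV 4.12 (cv2) and the standard library are available. Lean on these libraries where they do the work, as an engineer would, in place of code of your own. Each camera call takes 0.05 s, during which the arm holds its last target. There are 200 camera calls.

TASK

Swing the lid of the hinged candle mould back past upright until it stays open by itself, and take out the yellow pillar candle. Stand it on its foot on the green felt pad and let go, then take it again by its top and lower it, wick up, into the empty middle compartment of the wooden crate without dropping it. Leave the lid open, and do not knock or pull out the two candles already in the crate.

Things in the scene. Friction and masses are not known exactly. Their poses are not given: they have to be found in the camera images.
- mould: Fixed lower half of a hinged clamshell mould (aluminium, pinkish silicone lining), 100 mm (x) by 140 mm (y, -62 to +78), flat parting face at z = 32 mm. Origin on the bench under the candle's middle. +x is the hinge side, -x the handle side. The candle lies in it along y, axis at z = 40 mm, foot 2 mm inside the open -y end, wick towards +y. The open lid stands beyond x = 64 mm.
- mould_lid (a joint): Angle of the mould's lid, a block 100 x 140 x 46 mm (0.45 kg) hinged along y: 0 closed, grows as it opens upward and back, stop at 2.0 rad. Free hinge: left below about 1.3 rad it falls shut, beyond that it falls open onto its stop and stays. About 2 to 3 N at the handle lifts it; no latch is fastened.
- lid_handle (a point): Centre of the lid's handle, a black round rod 16 mm thick, 62 mm long, sticking out level from the middle of the lid's front towards the mould's -x when closed, 50 mm above the bench. The point is 27 mm from the rod's outer end, 37 mm from the block it is set in. It moves with the lid, in the plane y = 8 mm of the mould.
- lid_hinge (a point): Point on the lid's hinge line, at x = 66, y = 0, z = 41 mm of the mould; the line runs along the mould's y. The handle's centre circles about it, closed: 165 mm towards the mould's -x and 9 mm above it. Two hinge cheeks with knuckles, 12 mm wide, stand at y = -42 and y = 58 mm of the mould, x = 46 to 74 mm, up to z = 49 mm.
- candle: Yellow beeswax candle, an octagonal pillar 52 mm across flats, 120 mm long, 0.25 kg, white wick stub 8 mm. Origin at the centre of its foot, z along its axis to the wick, flats to its +-x and +-y. It lies loose in the mould, one flat down, one to either side (18 mm of each side flat shows above the parting face). It stands safely on its foot.
- felt: Fixed green felt pad, 160 mm (x) by 150 mm (y), 4 mm thick. Origin at the centre of its underside.
- crate: Fixed open wooden crate, three compartments in a row along x, each 68 mm square inside; the middle one is empty, centred on x = y = 0. Outside 224 mm (x) by 78 mm (y), rim 100 mm high, floor 6 mm thick. Origin at the centre of its underside. A candle in it shows 26 mm above the rim: room for fingers pointing straight down and closing along the crate's y, not for tilted ones.
- candle_green: Dark green candle of the same shape in the compartment at the crate's x = -73 mm. Origin at the centre of its foot, z up.
- candle_red: Dark red candle of the same shape in the compartment at the crate's x = +73 mm. Origin at the centre of its foot, z up.

How it is judged:
By the outcome, as a careful person would: the job done as asked, in the order asked, and still so for the second after the job is handed in, with the robot touching nothing.
It also fails if it takes over 67 s, if anything falls off the work surface, if the arm or the gripper's body presses on something with over 40 N, if the wrist force passes 120 N, or if a joint passes its speed limit or range.

## Working session

There is one attempt and no reset: what is moved stays moved. The work goes in short steps, Python scripts to look and compute and a tool call to move; the robot and the scene stay as the last step left them, time stands still between calls to the robot, and variables do not carry over. Pictures are saved under pics/ and viewed, at most 10 in all, crops included, and the job is handed in when it is done.

Besides the shell and the picture viewer there is one more tool, called after "Request:" in YAML: its name, and indented under it one key for each argument. move_arm: Moves the arm, as the interface text tells. Its arguments: {"type":"object","properties":{"plan":{"type":"array"},"grip":{"type":"number"}},"required":["plan"]}

```bash
mkdir -p pics; ls; python3 - <<'E'
from bench import ctrl
import cv2,numpy as np
o=ctrl.get_obs(); print(o['time_s'],o['eef_pos'],o['eef_rot'],o['opening'])
for n in("top","scene"):
    c=ctrl.camera(n); cv2.imwrite(f'pics/{n}0.png',c['pixels'][:,:,::-1]); print(n,c['fx'],c['fy'],c['cx'],c['cy'],c['origin'],np.round(c['attitude'],4).tolist())
E
```

```text
pics
0.0 [0.15629898 0.55280336 0.2304178 ] [-2.78865732e-04  1.37429958e-01  9.90511132e-01 -7.91754636e-04] 1.0013586173441962
top 426.98538377897773 426.98538377897773 274.5096900855765 208.93334909111397 [ 4.10450945e-01 -6.75718558e-04  8.41336796e-01] [-0.0468, 0.712, -0.6988, 0.0516]
scene 384.5066214411389 384.5066214411389 274.79662534440996 211.54530180430015 [ 0.80546711 -0.44250135  0.58014514] [-0.3835, 0.8843, 0.2399, -0.1158]
```

View pics/top0.png

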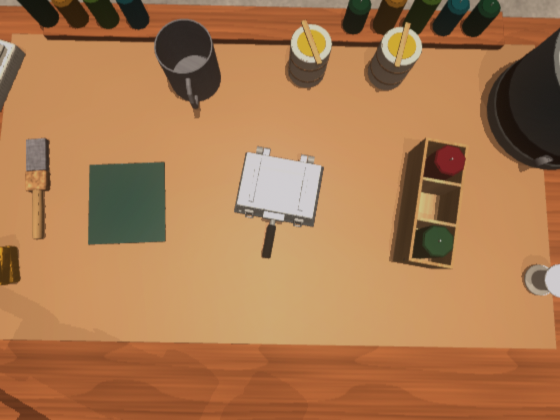

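View pics/scene0.png

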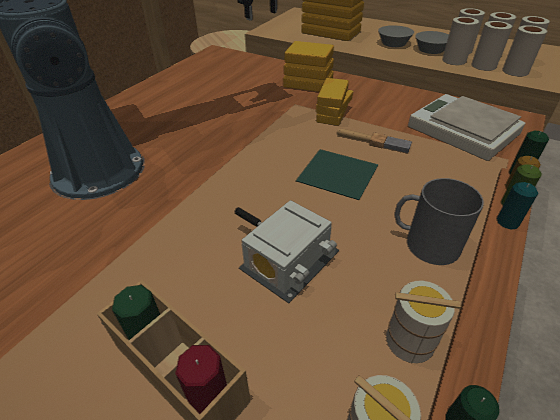

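Top view: lid at (280,188) with handle (268,240) toward the robot, felt at (127,203), crate at (438,204) with red (448,161) and green (437,241) candles. The scene view shows the candle's foot at the mould's -y end (262,265).

```bash
cat > h.py <<'E'
import cv2,numpy as np
from scipy.spatial.transform import Rotation as R
def rot(q): return R.from_quat(np.roll(np.asarray(q,float),-1))
def Rm(a):
    a=np.asarray(a,float); return a if a.shape==(3,3) else rot(a).as_matrix()
def ray(c,p,z):
    d=Rm(c['attitude'])@np.array([(p[0]-c['cx'])/c['fx'],(p[1]-c['cy'])/c['fy'],1.])
    o=np.array(c['origin']); return o+d*(z-o[2])/d[2]
def proj(c,P):
    v=Rm(c['attitude']).T@(np.asarray(P)-c['origin']); return v[:2]/v[2]*c['fx']+[c['cx'],c['cy']]
def blob(m,roi):
    k=np.zeros(m.shape,np.uint8);x0,y0,x1,y1=roi;k[y0:y1,x0:x1]=m[y0:y1,x0:x1]
    cs,_=cv2.findContours(k,0,cv2.CHAIN_APPROX_NONE); return max(cs,key=cv2.contourArea)
def rect(c,cnt,z):
    P=np.array([ray(c,p[0]+0.,z)[:2] for p in cnt],np.float32)*1000
    return cv2.minAreaRect(P)
E
python3 - <<'E'
from bench import ctrl
from h import *
c=ctrl.camera("top"); I=c['pixels'].astype(int); r,g,b=I[...,0],I[...,1],I[...,2]
hsv=cv2.cvtColor(c['pixels'],cv2.COLOR_RGB2HSV)
for n,m,roi,z in [("felt",(g>r+8),(75,150,180,260),.004),
 ("lid",(hsv[...,1]<60)&(hsv[...,2]>140),(225,140,335,240),.078),
 ("handle",(hsv[...,2]<60),(250,220,285,270),.05),
 ("red",(r>g+20)&(g<40)&(r<140),(420,130,475,185),.126),
 ("green",(g>r+4)&(g<110),(410,220,465,262),.126)]:
    k=blob(m.astype(np.uint8),roi); print(n,cv2.boundingRect(k),rect(c,k,z))
    if n in("red","green"):
        print(' centre',ray(c,k[:,0].mean(0),.126))
big=cv2.resize(c['pixels'][125:275,225:480,::-1],None,fx=3,fy=3,interpolation=cv2.INTER_CUBIC); cv2.imwrite('pics/crop1.png',big)
E
```

```text
felt (89, 163, 76, 81) ((535.5054321289062, 287.474365234375), (156.47764587402344, 147.44190979003906), 3.3395392894744873)
lid (237, 147, 84, 78) ((557.5169677734375, -11.3701171875), (139.1648712158203, 136.35098266601562), 80.69509887695312)
handle (266, 226, 4, 16) ((475.1784973144531, 6.867110252380371), (3.6051361560821533, 28.40143585205078), 77.1682357788086)
red (424, 146, 41, 34) ((598.3364868164062, -296.5038146972656), (64.38444519042969, 60.27992630004883), 80.33990478515625)
 centre [ 0.59643129 -0.29490563  0.126     ]
green (423, 226, 30, 31) ((462.05126953125, -279.2785339355469), (48.8814811706543, 50.12455749511719), 87.725830078125)
 centre [ 0.46218962 -0.27953879  0.126     ]
```

View pics/crop1.png

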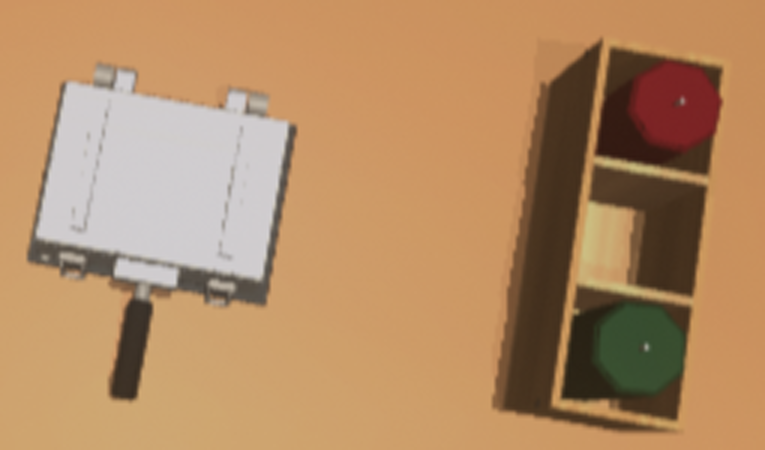

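The crop shows clean corners: lid top at (65,83),(293,125),(266,278),(36,237), the rod's outer end at (123,398), and the crate rim at (606,40),(726,63),(682,428),(553,405). I'll cast rays through these points.

```bash
python3 - <<'E'
from bench import ctrl
from h import *
c=ctrl.camera("top")
f=lambda p,z: ray(c,(225+(p[0]+.5)/3-.5,125+(p[1]+.5)/3-.5),z)[:2]*1000
def quad(ps,z):
    Q=np.array([f(p,z) for p in ps]); print(np.round(Q,1).tolist(),'c',Q.mean(0),'sides',[round(float(np.linalg.norm(Q[i]-Q[i-1])),1) for i in range(4)],'ang',[round(float(np.degrees(np.arctan2(*(Q[i]-Q[j])[::-1]))),2) for i,j in((0,3),(1,2),(0,1),(3,2))]); return Q
quad([(65,83),(293,125),(266,278),(36,237)],.078)
print('rod end',f((123,398),.05),'rod in',f((143,300),.05))
quad([(606,40),(726,63),(682,428),(553,405)],.1)
print('wicks',f((682,101),.134),f((646,347),.134))
# scene-camera crosscheck: wicks
E
```

```text
[[621.6, 48.8], [598.1, -91.1], [503.6, -75.1], [525.8, 63.6]] c [562.2886705  -13.46381157] sides [96.9, 141.9, 95.8, 140.5] ang [-8.81, -9.61, 80.44, 80.9]
rod end [431.16660515   9.57334913] rod in [491.83413789  -1.56441269]
[[648.7, -276.4], [635.9, -348.0], [418.6, -313.0], [430.4, -238.9]] c [ 533.40462063 -294.05608388] sides [221.5, 72.8, 220.1, 75.0] ang [-9.74, -9.16, 79.9, 80.96]
wicks [ 602.74552899 -305.95999672] [ 462.3429187  -280.40213219]
```

```bash
cat >> h.py <<'E'
Y=np.radians(-9.5); xd=np.array([np.cos(Y),np.sin(Y),0]); yd=np.array([-np.sin(Y),np.cos(Y),0]); zd=np.array([0,0,1.])
H0=np.array([.461,.0036,.050]); M0=np.array([.561,-.0214,0])+0
def tool(d,y):
    d=d/np.linalg.norm(d); y=y-d*(y@d); y/=np.linalg.norm(y); return R.from_matrix(np.c_[np.cross(y,d),y,d])
def step(o,p,Rt,lab='',R0=None,p0=None):
    R0=R0 or rot(o['eef_rot']); p0=np.array(o['eef_pos']) if p0 is None else p0
    print(lab,'shift',np.round((p-p0)/.05,2).tolist(),'turn',np.round((Rt*R0.inv()).as_rotvec(),3).tolist())
E
python3 - <<'E'
from bench import ctrl
from h import *
o=ctrl.get_obs(); a=np.radians(45)
d=np.sin(a)*xd-np.cos(a)*zd; Rt=tool(d,yd)
step(o,H0-.075*d,Rt,'pre'); step(o,H0+.019*d,Rt,'grasp',R0=Rt,p0=H0-.075*d)
E
```

```text
pre shift [5.05, -10.81, -2.55] turn [-0.171, -0.767, 0.105]
grasp shift [1.31, -0.22, -1.33] turn [0.0, 0.0, 0.0]
```

Request:
move_arm:
  plan: [1, -2, 0, 0, 0, 0, 3, -5, 0, -0.05, -0.2, 0.03, 4.5, -8, -1, -0.1, -0.45, 0.06, 5.05, -10.81, -2.55, -0.171, -0.767, 0.105, 5.05, -10.81, -2.55, -0.171, -0.767, 0.105, 5.05, -10.81, -2.55, -0.171, -0.767, 0.105, 5.05, -10.81, -2.55, -0.171, -0.767, 0.105, 5.05, -10.81, -2.55, -0.171, -0.767, 0.105, 5.05, -10.81, -2.55, -0.171, -0.767, 0.105, 5.05, -10.81, -2.55, -0.171, -0.767, 0.105]

```text
time_s: 1.45
eef_pos: [0.4197, 0.0789, 0.12]
eef_rot: [0.366, 0.078, 0.927, -0.033]
wrist_force: [-0.9, 0.9, -0.3]
opening: 1.003
grasp_force: 0.0
```

```bash
python3 - <<'E'
from bench import ctrl
from h import *
o=ctrl.get_obs(); a=np.radians(45); print(o['q'],o['eef_pos'])
d=np.sin(a)*xd-np.cos(a)*zd; Rt=tool(d,yd)
step(o,H0-.075*d,Rt,'pre')
E
```

```text
[-0.00623114 -0.39349698  2.57585144 -0.49636868  0.24139497 -0.97027719] [0.41968712 0.07888041 0.12003849]
pre shift [-0.22, -1.33, -0.34] turn [-0.001, -0.033, 0.003]
```

```bash
python3 - <<'E'
from bench import ctrl
from h import *
o=ctrl.get_obs(); a=np.radians(20)
d=np.sin(a)*xd-np.cos(a)*zd; Rt=tool(d,yd)
step(o,H0-.06*d,Rt,'pre')
step(o,H0+.019*d,Rt,'grasp',R0=Rt,p0=H0-.06*d)
E
```

```text
pre shift [0.42, -1.44, -0.27] turn [0.071, 0.398, 0.002]
grasp shift [0.53, -0.09, -1.48] turn [0.0, 0.0, 0.0]
```

Request:
move_arm:
  plan: [0.2, -0.7, 0.4, 0.03, 0.18, 0, 0.42, -1.44, 0.1, 0.071, 0.398, 0.002, 0.42, -1.44, -0.27, 0.071, 0.398, 0.002, 0.42, -1.44, -0.27, 0.071, 0.398, 0.002, 0.42, -1.44, -0.27, 0.071, 0.398, 0.002]
  grip: 60

```text
time_s: 2.08
eef_pos: [0.4385, 0.0097, 0.1053]
eef_rot: [0.172, 0.08, 0.982, -0.014]
wrist_force: [0.1, 0.2, -0.3]
opening: 0.705
grasp_force: 0.0
```

```bash
python3 - <<'E'
from bench import ctrl
from h import *
o=ctrl.get_obs(); a=np.radians(20); print(o['q'],o['eef_pos'])
d=np.sin(a)*xd-np.cos(a)*zd; Rt=tool(d,yd)
step(o,H0+.019*d,Rt,'grasp')
c=ctrl.camera("wrist"); cv2.imwrite('pics/w1.png',c['pixels'][:,:,::-1])
print(proj(c,H0),proj(c,H0-.027*xd),proj(c,H0+.037*xd))
E
```

```text
[-0.28055831 -0.19791971  2.30828513  0.06407507  0.68862241 -1.73058799] [0.43850187 0.00973916 0.1053499 ]
grasp shift [0.58, -0.14, -1.46] turn [-0.001, -0.003, -0.003]
[281.1471523  230.96580283] [280.93812783 199.52046631] [281.38836299 267.25318792]
```

View pics/w1.png

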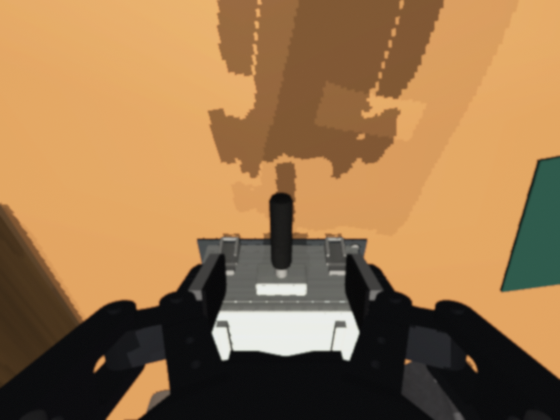

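The wrist view agrees with the estimate: rod end at (281,198), mid (281,232), root (281,267). I'll grasp it now.

Request:
move_arm:
  plan: [0.3, -0.07, -0.73, 0, 0, 0, 0.58, -0.14, -1.46, 0, 0, 0, 0.58, -0.14, -1.46, 0, 0, 0]

```text
time_s: 2.5
eef_pos: [0.4644, 0.0047, 0.0297]
eef_rot: [0.168, 0.079, 0.982, -0.013]
wrist_force: [0.0, -0.8, -0.2]
opening: 0.702
grasp_force: 0.0
```

Request:
move_arm:
  plan: [0, 0, 0, 0, 0, 0, 0, 0, 0, 0, 0, 0, 0, 0, 0, 0, 0, 0, 0, 0, 0, 0, 0, 0, 0, 0, 0, 0, 0, 0]
  grip: 0

```text
time_s: 3.12
eef_pos: [0.4688, 0.0018, 0.035]
eef_rot: [0.173, 0.08, 0.982, -0.014]
wrist_force: [-11.8, -7.0, 14.5]
opening: 0.163
grasp_force: 58.3
```

```bash
sed -i 's/M0=np.array.*/M0=np.array([.5575,-.0207,0])/' h.py; python3 - <<'E'
from bench import ctrl
from h import *
o=ctrl.get_obs(); print(o['eef_pos'],o['opening'],o['grasp_force'],o['wrist_force'],o['q'])
p=np.array(o['eef_pos']);R0=rot(o['eef_rot']);d=R0.apply([0,0,1]); g=p-.019*d
hg=H0+.165*xd-.009*zd; v=g-hg; L=R0.inv().apply(g-p)
for k in range(0,21):
    th=np.radians(5*k); v2=R.from_rotvec(yd*th).apply(v); t=yd*np.radians(35)*k/20
    Rt=R.from_rotvec(t)*R0; P=hg+v2-Rt.apply(L)
    print(5*k,np.round((P-p)/.05,2).tolist(),np.round(t,3).tolist())
E
```

```text
[0.46875346 0.00179179 0.03502335] 0.16327189186196617 58.26670825481415 [-11.83129171  -7.02905152  14.49214014] [-0.2780166   0.06231118  2.26759405  0.08793458  0.46552974 -1.75885549]
0 [0.0, 0.0, -0.0] [0.0, 0.0, 0.0]
5 [0.02, -0.0, 0.28] [0.005, 0.03, 0.0]
10 [0.07, -0.01, 0.56] [0.01, 0.06, 0.0]
15 [0.14, -0.02, 0.83] [0.015, 0.09, 0.0]
20 [0.23, -0.04, 1.09] [0.02, 0.12, 0.0]
25 [0.35, -0.06, 1.34] [0.025, 0.151, 0.0]
30 [0.48, -0.08, 1.59] [0.03, 0.181, 0.0]
35 [0.64, -0.11, 1.81] [0.035, 0.211, 0.0]
40 [0.82, -0.14, 2.03] [0.04, 0.241, 0.0]
45 [1.01, -0.17, 2.22] [0.045, 0.271, 0.0]
50 [1.22, -0.2, 2.4] [0.05, 0.301, 0.0]
55 [1.44, -0.24, 2.56] [0.055, 0.331, 0.0]
60 [1.68, -0.28, 2.69] [0.06, 0.361, 0.0]
65 [1.93, -0.32, 2.81] [0.066, 0.392, 0.0]
70 [2.19, -0.37, 2.9] [0.071, 0.422, 0.0]
75 [2.45, -0.41, 2.96] [0.076, 0.452, 0.0]
80 [2.72, -0.45, 3.01] [0.081, 0.482, 0.0]
85 [2.99, -0.5, 3.02] [0.086, 0.512, 0.0]
90 [3.26, -0.55, 3.02] [0.091, 0.542, 0.0]
95 [3.53, -0.59, 2.99] [0.096, 0.572, 0.0]
100 [3.79, -0.63, 2.93] [0.101, 0.602, 0.0]
```

Request:
move_arm:
  plan: [0.02, 0, 0.28, 0.005, 0.03, 0, 0.07, -0.01, 0.56, 0.01, 0.06, 0, 0.14, -0.02, 0.83, 0.015, 0.09, 0, 0.23, -0.04, 1.09, 0.02, 0.12, 0, 0.35, -0.06, 1.34, 0.025, 0.151, 0, 0.35, -0.06, 1.34, 0.025, 0.151, 0]

```text
time_s: 3.88
eef_pos: [0.4862, -0.0012, 0.1015]
eef_rot: [0.098, 0.08, 0.992, -0.008]
wrist_force: [0.6, -7.3, -4.3]
opening: 0.165
grasp_force: 59.3
```

Request:
move_arm:
  plan: [0.13, -0.02, 0.25, 0.005, 0.03, 0, 0.29, -0.05, 0.47, 0.01, 0.06, 0, 0.47, -0.08, 0.69, 0.015, 0.09, 0, 0.66, -0.11, 0.88, 0.02, 0.12, 0, 0.87, -0.14, 1.06, 0.025, 0.15, 0, 1.09, -0.18, 1.22, 0.03, 0.18, 0, 1.33, -0.22, 1.35, 0.035, 0.21, 0, 1.58, -0.26, 1.47, 0.041, 0.241, 0, 1.84, -0.31, 1.56, 0.046, 0.271, 0, 1.84, -0.31, 1.56, 0.046, 0.271, 0]

```text
time_s: 5.12
eef_pos: [0.5783, -0.0167, 0.1774]
eef_rot: [-0.039, 0.082, 0.996, 0.004]
wrist_force: [1.6, -4.4, -5.9]
opening: 0.154
grasp_force: 60.0
```

Request:
move_arm:
  plan: [0.26, -0.04, 0.06, 0.005, 0.03, 0, 0.53, -0.08, 0.11, 0.01, 0.06, 0, 0.8, -0.13, 0.12, 0.015, 0.09, 0, 1.07, -0.18, 0.12, 0.02, 0.12, 0, 1.34, -0.22, 0.09, 0.025, 0.15, 0, 1.6, -0.26, 0.03, 0.03, 0.18, 0, 1.6, -0.26, 0.03, 0.03, 0.18, 0]

```text
time_s: 6.0
eef_pos: [0.6576, -0.0284, 0.1788]
eef_rot: [-0.131, 0.08, 0.988, 0.013]
wrist_force: [-1.2, -0.2, 0.1]
opening: 0.003
grasp_force: 0.0
```

Request:
move_arm:
  plan: [0, 0, 0, 0, 0, 0, 0, 0, 0, 0, 0, 0, 0, 0, 0, 0, 0, 0, 0, 0, 0, 0, 0, 0, 0, 0, 0, 0, 0, 0]
  grip: 60

```text
time_s: 6.62
eef_pos: [0.6575, -0.0287, 0.1794]
eef_rot: [-0.131, 0.081, 0.988, 0.013]
wrist_force: [-0.2, -0.5, -0.4]
opening: 0.703
grasp_force: 0.0
```

Request:
move_arm:
  plan: [0, 0, 0.6, 0, 0, 0, -0.5, 0.1, 1.4, 0, 0, 0, -2, 0.3, 2, 0, 0, 0, -2, 0.3, 2, 0, 0, 0]

```text
time_s: 7.12
eef_pos: [0.5557, -0.0131, 0.2813]
eef_rot: [-0.13, 0.08, 0.988, 0.012]
wrist_force: [0.6, -1.0, -0.3]
opening: 0.701
grasp_force: 0.0
```

```bash
python3 - <<'E'
from bench import ctrl
from h import *
o=ctrl.get_obs(); print(o['time_s'],o['eef_pos'],o['q'])
c=ctrl.camera("scene"); cv2.imwrite('pics/s1.png',c['pixels'][:,:,::-1])
E
```

```text
7.125 [ 0.5557164  -0.01313026  0.28128189] [-0.22913961  0.29025478  1.39556181 -0.01382672  1.7175481  -1.63762452]
```

View pics/s1.png

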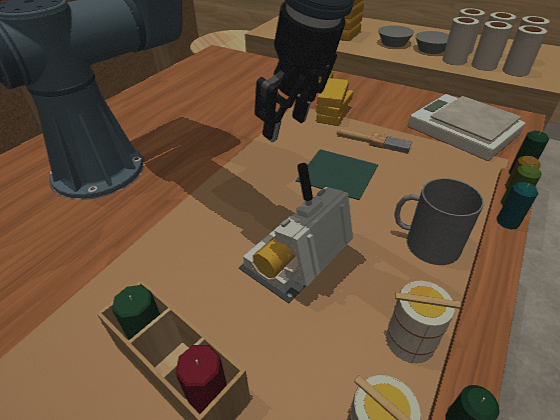

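The scene view shows the lid open, rod from (310,198) to (303,168), and the yellow candle lying exposed at (272,256). Next I'll check the lid angle by projection and compute the pre-grasp.

```bash
python3 - <<'E'
from bench import ctrl
from h import *
o=ctrl.get_obs(); c=ctrl.camera("scene"); hg=H0+.165*xd-.009*zd
for th in(1.4,1.6,1.8,2.0):
    q=R.from_rotvec(yd*th); print(th,[np.round(proj(c,hg+q.apply(H0+s*xd-hg))).tolist() for s in(-.027,.035)])
P=M0+.015*yd; Rt=tool(-zd,xd)
step(o,P+[0,0,.14],Rt,'pre'); print(P)
E
```

```text
1.4 [[307.0, 170.0], [311.0, 203.0]]
1.6 [[328.0, 179.0], [324.0, 210.0]]
1.8 [[350.0, 193.0], [337.0, 219.0]]
2.0 [[370.0, 211.0], [350.0, 231.0]]
pre shift [0.09, 0.14, -2.84] turn [-0.239, -0.166, -1.564]
[ 0.55997571 -0.00590572  0.        ]
```

```bash
cat >> h.py <<'E'
def rodtip(c):
    g=c['pixels'].max(2); k=np.zeros(g.shape,np.uint8); k[150:250,292:380]=(g<45)[150:250,292:380]
    n,l,s,ce=cv2.connectedComponentsWithStats(k); return [(s[i].tolist(),ce[i].round(1).tolist()) for i in range(1,n) if s[i][4]>40]
E
python3 - <<'E'
from bench import ctrl
from h import *
for i in range(4): print(ctrl.get_obs()['time_s'],rodtip(ctrl.camera("scene")))
E
```

```text
7.225 [([296, 163, 17, 38, 351], [304.8, 181.1])]
7.275 [([296, 163, 17, 38, 350], [304.8, 181.1])]
7.325 [([296, 163, 17, 38, 353], [304.8, 181.1])]
7.375 [([296, 163, 17, 38, 349], [304.8, 181.1])]
```

The lid is resting near 1.36 rad, too near balance to count as open. I'll push the rod back with shut fingers until it is on its stop.

Request:
move_arm:
  plan: [-0.4, 0.07, 0, 0, 0, 0, -0.4, 0.07, -0.6, -0.03, -0.2, 0, -0.3, 0.05, -1.4, -0.072, -0.4, 0, -0.25, 0.03, -1.8, -0.072, -0.43, 0, -0.25, 0.03, -1.8, -0.072, -0.43, 0, -0.25, 0.03, -1.8, -0.072, -0.43, 0]
  grip: 0

```text
time_s: 8.18
eef_pos: [0.5464, -0.0126, 0.1904]
eef_rot: [0.086, 0.081, 0.993, -0.006]
wrist_force: [0.5, 0.4, 0.1]
opening: -0.001
grasp_force: 0.0
```

Request:
move_arm:
  plan: [0.3, -0.05, 0, 0, 0, 0, 0.6, -0.1, 0, 0, 0, 0, 0.9, -0.15, 0, 0, 0, 0, 1.2, -0.2, 0, 0, 0, 0, 1.5, -0.25, 0, 0, 0, 0, 1.8, -0.3, 0, 0, 0, 0, 2.1, -0.35, -0.05, 0, 0, 0, 2.1, -0.35, -0.05, 0, 0, 0]

```text
time_s: 9.18
eef_pos: [0.651, -0.03, 0.1863]
eef_rot: [0.085, 0.081, 0.993, -0.006]
wrist_force: [-0.3, 0.2, -0.2]
opening: 0.002
grasp_force: 0.0
```

```bash
python3 - <<'E'
from bench import ctrl
from h import *
o=ctrl.get_obs();print(o['eef_pos'],o['wrist_force'],rodtip(ctrl.camera("scene")))
E
```

```text
[ 0.65103889 -0.02998859  0.18627641] [-0.28014153  0.21410491 -0.22127729] [([295, 150, 61, 59, 1883], [327.0, 171.6]), ([351, 207, 29, 27, 341], [365.6, 220.0])]
```

The lid is now on its stop: the rod is centred at (366,220), matching the 2.0 rad projection. Now the candle.

```bash
python3 - <<'E'
from bench import ctrl
from h import *
o=ctrl.get_obs()
P=M0+.015*yd; Rt=tool(-zd,xd)
step(o,P+[0,0,.16],Rt,'pre')
E
```

```text
pre shift [-1.81, 0.48, -0.52] turn [0.153, 0.113, -1.57]
```

Request:
move_arm:
  plan: [-0.6, 0.1, 0.6, 0, 0, 0, -1.8, 0.4, 0.9, 0.02, 0.02, -0.1, -1.81, 0.48, 0.9, 0.05, 0.04, -0.3, -1.81, 0.48, 0.9, 0.07, 0.06, -0.5, -1.81, 0.48, 0.9, 0.1, 0.08, -0.8, -1.81, 0.48, 0.5, 0.12, 0.1, -1.1, -1.81, 0.48, 0, 0.153, 0.113, -1.57, -1.81, 0.48, -0.52, 0.153, 0.113, -1.57, -1.81, 0.48, -0.52, 0.153, 0.113, -1.57, -1.81, 0.48, -0.52, 0.153, 0.113, -1.57]
  grip: 72

```text
time_s: 10.48
eef_pos: [0.5589, -0.0054, 0.1604]
eef_rot: [-0.001, 0.765, 0.644, -0.001]
wrist_force: [-0.6, -0.0, 0.2]
opening: 0.843
grasp_force: 0.0
```

```bash
python3 - <<'E'
from bench import ctrl
from h import *
o=ctrl.get_obs(); print(o['q'],o['eef_pos'])
P=M0+.015*yd; Rt=tool(-zd,xd)
step(o,P+[0,0,.16],Rt,'pre'); step(o,P+[0,0,.031],Rt,'grasp')
c=ctrl.camera("wrist"); cv2.imwrite('pics/w2.png',c['pixels'][:,:,::-1])
for y in(-.06,.06): print([np.round(proj(c,M0+x*xd+y*yd+.0508*zd)).tolist() for x in(-.026,.026)])
E
```

```text
[-2.21655461e-01  2.20541443e-01  1.71121809e+00 -7.47953307e-04
  1.21169375e+00 -5.02667419e-02] [ 0.55889456 -0.00542617  0.16038811]
pre shift [0.02, -0.01, -0.01] turn [0.0, -0.002, 0.005]
grasp shift [0.02, -0.01, -2.59] turn [0.0, -0.002, 0.005]
[[259.0, 286.0], [315.0, 286.0]]
[[255.0, 158.0], [318.0, 157.0]]
```

View pics/w2.png

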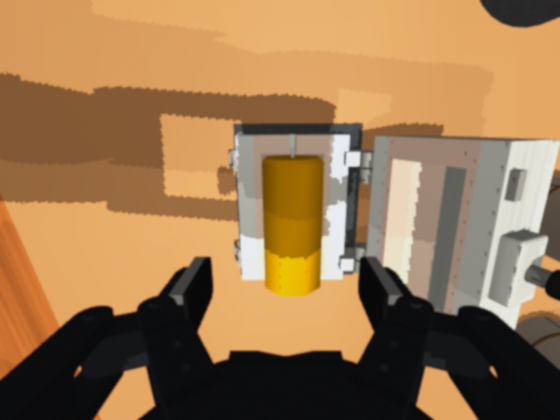

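The candle spans columns 264–322, about 6 px (5 mm) toward +x of the prediction, so I'll shift the grasp to match.

Request:
move_arm:
  plan: [0.11, -0.03, -0.8, 0, 0, 0.005, 0.11, -0.03, -1.6, 0, 0, 0.005, 0.11, -0.03, -2.2, 0, 0, 0.005, 0.11, -0.03, -2.58, 0, 0, 0.005, 0.11, -0.03, -2.58, 0, 0, 0.005]

```text
time_s: 11.15
eef_pos: [0.5639, -0.0069, 0.0308]
eef_rot: [-0.001, 0.761, 0.649, -0.001]
wrist_force: [0.1, 0.1, -0.4]
opening: 0.843
grasp_force: 0.0
```

Request:
move_arm:
  plan: [0, 0, 0, 0, 0, 0, 0, 0, 0, 0, 0, 0, 0, 0, 0, 0, 0, 0, 0, 0, 0, 0, 0, 0, 0, 0, 0, 0, 0, 0]
  grip: 0

```text
time_s: 11.78
eef_pos: [0.5662, -0.0074, 0.0336]
eef_rot: [0.001, 0.761, 0.648, 0.0]
wrist_force: [-1.9, 0.2, 6.4]
opening: 0.595
grasp_force: 63.9
```

Request:
move_arm:
  plan: [0, 0, 0.2, 0, 0, 0, 0, 0, 0.5, 0, 0, 0, 0, 0, 1.2, 0, 0, 0, 0, 0, 2, 0, 0, 0, 0, 0, 3, 0, 0, 0, 0, 0, 3.6, 0, 0, 0, 0, 0, 3.6, 0, 0, 0]

```text
time_s: 12.65
eef_pos: [0.5668, -0.0075, 0.2155]
eef_rot: [0.003, 0.761, 0.648, 0.002]
wrist_force: [0.7, 0.2, -2.2]
opening: 0.594
grasp_force: 63.3
```

```bash
python3 - <<'E'
from bench import ctrl
from h import *
o=ctrl.get_obs(); print(o['q'],o['eef_pos'],o['opening'],o['grasp_force'],o['wrist_force'])
F=np.array([.5355,.2875]); F2=np.array([.56,.30,0])
for az in (30,45,60):
    a=np.radians(az); rd=np.array([np.cos(a),np.sin(a),0]); ty=np.array([np.sin(a),-np.cos(a),0])
    R1=tool(-zd,ty); R2=tool(rd,ty)
    print(az); step(o,F2+[0,0,.24],R1,'over'); step(o,F2+.009*rd+[0,0,.16],R2,'flat',R0=R1,p0=F2+[0,0,.24])
c=ctrl.camera("wrist"); I=cv2.resize(c['pixels'],None,fx=.8,fy=.8);cv2.imwrite('pics/w3.png',I[:,:,::-1])
E
```

```text
[-2.22099492e-01  1.72624499e-01  1.64926825e+00 -8.75649366e-04
  1.31284713e+00 -6.14234713e-02] [ 0.56684331 -0.00751779  0.21554019] 0.593980919719813 63.271793369203806 [ 0.6782152   0.17125243 -2.19395064]
30
over shift [-0.14, 6.15, 0.49] turn [0.005, 0.005, -0.887]
flat shift [0.16, 0.09, -1.6] turn [0.785, -1.36, 0.0]
45
over shift [-0.14, 6.15, 0.49] turn [0.004, 0.006, -0.625]
flat shift [0.13, 0.13, -1.6] turn [1.111, -1.111, 0.0]
60
over shift [-0.14, 6.15, 0.49] turn [0.003, 0.006, -0.363]
flat shift [0.09, 0.16, -1.6] turn [1.36, -0.785, 0.0]
```

View pics/w3.png

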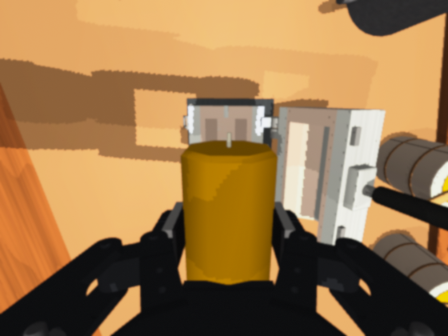

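The candle is held level with its wick at (228,140) toward +y. Before standing it, I'll fit a quick planar arm model to check that the horizontal-tool pose is reachable.

```bash
python3 - <<'E'
import numpy as np
from scipy.optimize import least_squares
D=np.array([[1.089,.181,1.607,1.354,.1563,.5528,.2304],[-.2217,.2205,1.7112,1.2117,.5589,-.0054,.1604],[-.2221,.1726,1.6493,1.3128,.5668,-.0075,.2155],[-.2291,.2903,1.3956,1.7175,.5557,-.0131,.2813],[-.2806,-.1979,2.3083,.6886,.4385,.0097,.1053],[-.278,.0623,2.2676,.4655,.46875,.0018,.0350]])
def f(p,q):
    a,L1,L2,Lt,h,off,e=p; q2,q3,q5=q; f1=q2+q3; s=f1+q5
    return a+L1*np.sin(q2)+L2*np.sin(f1)+e*np.cos(f1)+Lt*np.sin(s), h+L1*np.cos(q2)+L2*np.cos(f1)-e*np.sin(f1)+Lt*np.cos(s)
def res(p):
    o=[]
    for r in D:
        x=r[4]*np.cos(r[0])+r[5]*np.sin(r[0]); y=-r[4]*np.sin(r[0])+r[5]*np.cos(r[0])
        X,Z=f(p,r[1:4]); o+=[X-x,Z-r[6],y-p[5]]
    return o+list((np.array(p)-P0)*.02)
P0=np.array([0,.42,.4,.3,.2,.115,0])
s=least_squares(res,P0); p=s.x; print(p.round(3),np.abs(res(p)[:-7]).max())
for el in (0,15,30):
  for r in (.55,.6,.65,.7):
    for z in(.08,.2):
        S=np.pi/2+np.radians(el); x=np.sqrt(r*r-p[5]**2)
        g=lambda v:np.array(f(p,[v[0],v[1],S-v[0]-v[1]]))-[x,z]
        b=least_squares(g,[0,2],bounds=([-.89,.3],[2.07,2.58])); v=b.x
        print(el,r,z,v.round(2),'q5',round(S-v.sum(),2),'err',round(float(np.abs(b.fun).max()),3))
E
```

```text
[0.003 0.435 0.511 0.313 0.306 0.121 0.082] 0.009525914276485595
0 0.55 0.08 [0.87 2.33] q5 -1.63 err 0.0
0 0.55 0.2 [0.36 2.49] q5 -1.28 err 0.0
0 0.6 0.08 [0.85 2.24] q5 -1.52 err 0.0
0 0.6 0.2 [0.4  2.38] q5 -1.21 err 0.0
0 0.65 0.08 [0.84 2.15] q5 -1.41 err 0.0
0 0.65 0.2 [0.44 2.27] q5 -1.15 err 0.0
0 0.7 0.08 [0.84 2.05] q5 -1.32 err 0.0
0 0.7 0.2 [0.49 2.16] q5 -1.08 err 0.0
15 0.55 0.08 [0.54 2.43] q5 -1.14 err 0.0
15 0.55 0.2 [-0.01  2.52] q5 -0.68 err 0.0
15 0.6 0.08 [0.56 2.33] q5 -1.05 err 0.0
15 0.6 0.2 [0.1 2.4] q5 -0.67 err 0.0
15 0.65 0.08 [0.58 2.22] q5 -0.97 err 0.0
15 0.65 0.2 [0.19 2.29] q5 -0.64 err 0.0
15 0.7 0.08 [0.62 2.11] q5 -0.89 err 0.0
15 0.7 0.2 [0.28 2.17] q5 -0.61 err 0.0
30 0.55 0.08 [0.24 2.43] q5 -0.58 err 0.0
30 0.55 0.2 [-0.22  2.44] q5 -0.13 err 0.0
30 0.6 0.08 [0.31 2.32] q5 -0.53 err 0.0
30 0.6 0.2 [-0.08  2.32] q5 -0.15 err 0.0
30 0.65 0.08 [0.37 2.2 ] q5 -0.48 err 0.0
30 0.65 0.2 [0.04 2.21] q5 -0.15 err 0.0
30 0.7 0.08 [0.44 2.08] q5 -0.43 err 0.0
30 0.7 0.2 [0.15 2.09] q5 -0.14 err 0.0
```

```bash
cat > k.py <<'E'
import numpy as np
from scipy.optimize import least_squares
from h import *
S=[([1.089,.181,1.607,0,1.354,-.206],[.1563,.5528,.2304],[-.00028,.13743,.99051,-.00079]),
([-.00623,-.3935,2.57585,-.49637,.2414,-.97028],[.41969,.07888,.12004],[.366,.078,.927,-.033]),
([-.28056,-.19792,2.30829,.06408,.68862,-1.73059],[.4385,.00974,.10535],[.172,.08,.982,-.014]),
([-.27802,.06231,2.26759,.08793,.46553,-1.75886],[.46875,.00179,.03502],[.173,.08,.982,-.014]),
([-.22914,.29025,1.39556,-.01383,1.71755,-1.63762],[.5557,-.01313,.28128],[-.13,.08,.988,.012]),
([-.22166,.22054,1.71122,-.00075,1.21169,-.05027],[.55889,-.00543,.16039],[-.001,.765,.644,-.001]),
([-.2221,.17262,1.64927,-.00088,1.31285,-.06142],[.56684,-.00752,.21554],[.003,.761,.648,.002])]
def fk(q,p):
    a,L1,L2,Lt,h,off,e=p
    A=R.from_euler('ZY',[q[0],q[1]]); B=A*R.from_euler('Y',q[2])
    W=B*R.from_euler('ZYZ',[q[3],q[4],q[5]+np.pi/2])
    P=R.from_euler('Z',q[0]).apply([a,off,h])+A.apply([0,0,L1])+B.apply([e,0,L2])+W.apply([0,0,Lt])
    return P,W
def res(p): return np.concatenate([fk(q,p)[0]-x for q,x,_ in S]+[(p-P0)*.003])
P0=np.array([0,.43,.5,.31,.3,.12,.0])
p=least_squares(res,P0).x
lo=np.array([-2.99,-.89,.3,-1.14,0,-3.12]);hi=np.array([2.99,2.07,2.58,4.28,2.63,3.12])
def ik(P,Rt,q0):
    def f(q):
        x,W=fk(q,p); return np.r_[(x-P)*5,(W.inv()*Rt).as_rotvec()]
    b=least_squares(f,np.clip(q0,lo+.01,hi-.01),bounds=(lo,hi)); return b.x,np.abs(b.fun).max()
E
python3 - <<'E'
from k import *
print(p.round(4),np.abs(res(p)[:-7]).max()); print([round((rot(w).inv()*fk(q,p)[1]).magnitude(),3) for q,_,w in S])
q0=np.array(S[-1][0]); F2=np.array([.55,.30,0])
rng=np.random.default_rng(0)
for az in (-60,-30,0,30,50,80,100):
    a=np.radians(az); rd=np.array([np.cos(a),np.sin(a),0]); Rt=tool(rd,np.array([np.sin(a),-np.cos(a),0])); best={}
    for i in range(25):
        q,e=ik(F2+.009*rd+[0,0,.08],Rt,rng.uniform(lo,hi))
        if e<3e-3: best[tuple(q.round(1))]=q.round(2).tolist()
    print(az,list(best.values()))
E
```

```text
[5.000e-04 4.378e-01 5.139e-01 3.186e-01 3.130e-01 1.178e-01 8.540e-02] 0.0005801401397551587
[0.001, 0.001, 0.001, 0.001, 0.001, 0.001, 0.001]
-60 []
-30 []
0 [[0.58, 0.86, 2.05, 3.74, 1.38, -1.7]]
30 [[0.1, 0.86, 2.19, 2.71, 1.49, -1.53]]
50 [[-0.16, 0.85, 2.11, 2.1, 1.48, -1.42]]
80 [[-0.25, 0.91, 1.8, 1.5, 1.6, -1.14]]
100 [[-0.2, 1.0, 1.54, 1.26, 1.78, -1.0]]
```

FK fits to 0.6 mm. With tool azimuth around 40° the wrist stays clear of the mould. I'll check a path with continuous IK.

```bash
cat >> k.py <<'E'
def az(deg):
    a=np.radians(deg); rd=np.array([np.cos(a),np.sin(a),0]); return rd,tool(rd,np.array([np.sin(a),-np.cos(a),0]))
E
python3 - <<'E'
from k import *
from bench import ctrl
o=ctrl.get_obs(); q=np.array(o['q']); R0=rot(o['eef_rot']); p0=np.array(o['eef_pos'])
F2=np.array([.55,.30,0]); rd,Rf=az(40)
W=[(p0+[-.0,.05,.08],R.from_rotvec(xd*np.radians(15))*R0)]
for k,t in enumerate((30,50,70,90)): W.append((np.array([.55,.06+.04*k,.30]),R.from_rotvec(xd*np.radians(t))*R0))
R90=W[-1][1]
for t in (-20,): W.append((np.array([.55,.24,.28]),R.from_rotvec(zd*np.radians(t))*R90))
W.append((F2+.009*rd+[0,0,.2],Rf)); W.append((F2+.009*rd+[0,0,.0845],Rf))
for P,Rt in W:
    qn,e=ik(P,Rt,q); wc=fk(qn,p)[0]-.3186*Rt.apply([0,0,1])
    print(qn.round(2),'e',round(e,4),'wc',wc.round(2)); q=qn
    step(o,P,Rt,'  ')
step(o,W[-1][0],Rf,'down',R0=Rf,p0=W[-2][0])
E
```

```text
[-0.28  0.09  1.6   0.26  1.48 -0.15] e 0.0 wc [ 0.55 -0.04  0.6 ]
   shift [0.0, 1.0, 1.6] turn [0.258, -0.043, -0.0]
[-0.41  0.06  1.68  0.51  1.53 -0.3 ] e 0.0 wc [ 0.52 -0.1   0.58]
   shift [-0.31, 1.34, 1.74] turn [0.516, -0.086, 0.0]
[-0.49  0.12  1.77  0.81  1.6  -0.46] e 0.0 wc [ 0.51 -0.14  0.51]
   shift [-0.31, 2.14, 1.74] turn [0.861, -0.144, -0.0]
[-0.53  0.24  1.85  1.09  1.69 -0.62] e 0.0 wc [ 0.5  -0.16  0.41]
   shift [-0.31, 2.94, 1.74] turn [1.205, -0.202, 0.0]
[-0.49  0.43  1.89  1.34  1.81 -0.78] e 0.0 wc [ 0.5  -0.13  0.3 ]
   shift [-0.31, 3.74, 1.74] turn [1.549, -0.259, -0.0]
[-0.4   0.28  2.19  1.66  1.49 -0.9 ] e 0.0 wc [ 0.39 -0.04  0.28]
   shift [-0.31, 4.94, 1.34] turn [1.487, -0.527, -0.274]
[-0.05  0.45  2.3   2.35  1.29 -1.3 ] e 0.0 wc [0.31 0.1  0.2 ]
   shift [-0.17, 6.26, -0.26] turn [1.391, -0.788, -0.555]
[-0.05  0.84  2.17  2.39  1.48 -1.48] e 0.0 wc [0.31 0.1  0.08]
   shift [-0.17, 6.26, -2.57] turn [1.391, -0.788, -0.555]
down shift [0.0, 0.0, -2.31] turn [0.0, 0.0, 0.0]
```

Request:
move_arm:
  plan: [0, 0.5, 0.9, 0.13, -0.02, 0, 0, 1, 1.6, 0.258, -0.043, 0, -0.2, 1.2, 1.7, 0.4, -0.067, 0, -0.31, 1.34, 1.74, 0.516, -0.086, 0, -0.31, 1.74, 1.74, 0.69, -0.115, 0, -0.31, 2.14, 1.74, 0.861, -0.144, 0, -0.31, 2.54, 1.74, 1.03, -0.172, 0, -0.31, 2.94, 1.74, 1.205, -0.202, 0, -0.31, 3.34, 1.74, 1.38, -0.231, 0, -0.31, 3.74, 1.74, 1.549, -0.259, 0]

```text
time_s: 13.95
eef_pos: [0.5492, 0.1799, 0.297]
eef_rot: [-0.457, 0.539, 0.456, 0.541]
wrist_force: [-0.1, 0.6, -2.9]
opening: 0.595
grasp_force: 64.3
```

```bash
python3 - <<'E'
from k import *
from bench import ctrl
o=ctrl.get_obs(); q=np.array(o['q']); print(q.round(2),o['eef_pos'],o['opening'],o['grasp_force'])
F2=np.array([.55,.30,0]); rd,Rf=az(40)
step(o,np.array([.55,.24,.28]),az(60.5)[1],'a'); step(o,F2+.009*rd+[0,0,.2],Rf,'b')
E
```

```text
[-0.5   0.43  1.89  1.34  1.81 -0.78] [0.54918683 0.17992007 0.29697188] 0.5954563094910682 64.30895632132888
a shift [0.02, 1.2, -0.34] turn [-0.003, 0.002, -0.347]
b shift [0.15, 2.52, -1.94] turn [-0.002, 0.003, -0.704]
```

Request:
move_arm:
  plan: [0.02, 0.6, -0.17, 0, 0, -0.17, 0.02, 1.2, -0.34, 0, 0, -0.347, 0.08, 1.8, -1, 0, 0, -0.5, 0.15, 2.52, -1.94, 0, 0, -0.704, 0.15, 2.52, -1.94, 0, 0, -0.704, 0.15, 2.52, -1.94, 0, 0, -0.704, 0.15, 2.52, -1.94, 0, 0, -0.704]

```text
time_s: 14.82
eef_pos: [0.5571, 0.3057, 0.2015]
eef_rot: [-0.242, 0.664, 0.245, 0.664]
wrist_force: [0.4, -0.0, -1.4]
opening: 0.588
grasp_force: 64.3
```

```bash
python3 - <<'E'
from k import *
from bench import ctrl
o=ctrl.get_obs(); q=np.array(o['q']); P=np.array(o['eef_pos']); print(q.round(2),P,o['opening'],o['grasp_force'],o['wrist_force'])
d=rot(o['eef_rot']).apply([0,0,1]); print('d',d.round(3))
F2=np.array([.55,.30,0]); rd,Rf=az(40); step(o,F2+.009*rd+[0,0,.0845],Rf,'down')
c=ctrl.camera("scene"); cv2.imwrite('pics/s2.png',cv2.resize(c['pixels'][40:260,220:500,::-1],None,fx=2.5,fy=2.5))
A=P-.0085*d
for h in(-.07,-.0765,-.083,.0435): print(h,((proj(c,A+[0,0,h])-[220,40])*2.5).round(1).tolist())
E
```

```text
[-0.06  0.44  2.3   2.34  1.29 -1.29] [0.55705997 0.30568929 0.20151264] 0.5883585514119192 64.33312749490142 [ 0.41188112 -0.01975957 -1.41259416]
d [ 0.763  0.646 -0.002]
down shift [-0.0, 0.0, -2.34] turn [0.004, 0.001, -0.004]
-0.07 [327.6, 212.4]
-0.0765 [326.8, 218.7]
-0.083 [326.0, 225.0]
0.0435 [343.3, 89.8]
```

View pics/s2.png

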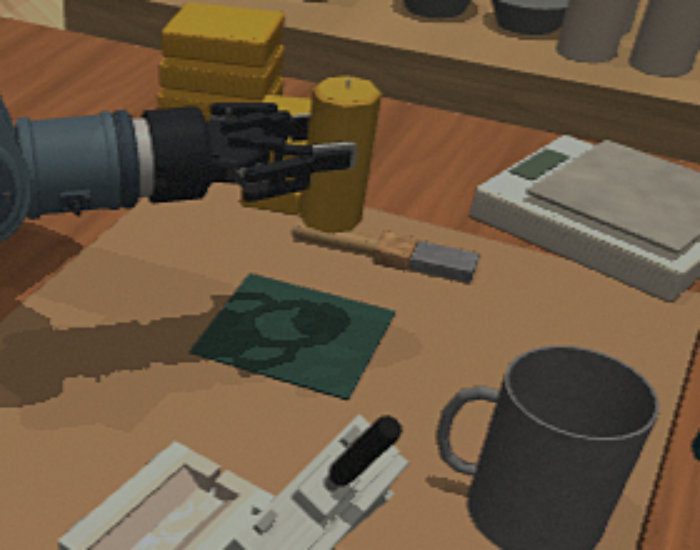

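The candle is upright in the grip, top at (347,92) and foot near (335,218), as predicted and over the pad. Lowering now.

Request:
move_arm:
  plan: [0, 0, -0.6, 0.002, 0, -0.002, 0, 0, -1.2, 0.004, 0, -0.004, 0, 0, -1.8, 0.004, 0, -0.004, 0, 0, -2.2, 0.004, 0, -0.004, 0, 0, -2.3, 0.004, 0, -0.004, 0, 0, -2.3, 0.004, 0, -0.004, 0, 0, -2.3, 0.004, 0, -0.004]

```text
time_s: 15.75
eef_pos: [0.5577, 0.3055, 0.0881]
eef_rot: [-0.241, 0.663, 0.242, 0.666]
wrist_force: [-0.5, 0.6, -2.4]
opening: 0.59
grasp_force: 64.3
```

Request:
move_arm:
  plan: [0, 0, -0.02, 0, 0, 0, 0, 0, -0.04, 0, 0, 0, 0, 0, -0.04, 0, 0, 0]

```text
time_s: 16.12
eef_pos: [0.5569, 0.3059, 0.085]
eef_rot: [-0.241, 0.664, 0.242, 0.665]
wrist_force: [-0.5, 0.3, -2.9]
opening: 0.594
grasp_force: 64.3
```

Request:
move_arm:
  plan: [0, 0, -0.03, 0, 0, 0, 0, 0, -0.06, 0, 0, 0, 0, 0, -0.06, 0, 0, 0]

```text
time_s: 16.5
eef_pos: [0.5569, 0.3059, 0.0816]
eef_rot: [-0.241, 0.664, 0.242, 0.665]
wrist_force: [0.8, -0.0, -2.5]
opening: 0.592
grasp_force: 64.3
```

Request:
move_arm:
  plan: [0, 0, -0.02, 0, 0, 0, 0, 0, -0.04, 0, 0, 0, 0, 0, -0.04, 0, 0, 0]

```text
time_s: 16.88
eef_pos: [0.557, 0.3058, 0.0797]
eef_rot: [-0.241, 0.664, 0.242, 0.665]
wrist_force: [-0.0, -1.1, -2.7]
opening: 0.594
grasp_force: 64.3
```

Request:
move_arm:
  plan: [0, 0, -0.02, 0, 0, 0, 0, 0, -0.04, 0, 0, 0, 0, 0, -0.04, 0, 0, 0]

```text
time_s: 17.25
eef_pos: [0.5571, 0.306, 0.0795]
eef_rot: [-0.242, 0.662, 0.242, 0.667]
wrist_force: [-3.2, -1.6, 6.6]
opening: 0.59
grasp_force: 64.8
```

Request:
move_arm:
  plan: [0, 0, 0.02, 0, 0, 0, 0, 0, 0.02, 0, 0, 0, 0, 0, 0.02, 0, 0, 0, 0, 0, 0.02, 0, 0, 0]
  grip: 85

```text
time_s: 17.75
eef_pos: [0.557, 0.3058, 0.0787]
eef_rot: [-0.241, 0.664, 0.242, 0.665]
wrist_force: [-1.1, -0.4, 0.9]
opening: 0.996
grasp_force: 0.0
```

```bash
python3 - <<'E'
from k import *
from bench import ctrl
o=ctrl.get_obs(); q=np.array(o['q']); P=np.array(o['eef_pos']); R0=rot(o['eef_rot']); print(q.round(2),P,o['opening'],o['wrist_force'])
rd=az(40)[0]; 
W=[(P-.05*rd,R0),(P-.06*rd+[0,0,.1],R0),(P-.06*rd+[0,0,.2],R0)]
R80=az(80.5)[1]
W+=[(np.array([.52,.24,.3]),az(60)[1]),(np.array([.52,.20,.32]),R80)]
for t in(-25,-50,-70,-90): W.append((np.array([.53,.20,.32]),R.from_rotvec(xd*np.radians(t))*R80))
for a,b in W:
    qn,e=ik(a,b,q); print(qn.round(2),round(e,4)); q=qn; step(o,a,b,' ')
E
```

```text
[-0.05  0.86  2.17  2.39  1.49 -1.49] [0.5569872  0.30579443 0.07871466] 0.9963448893610093 [-1.11463505 -0.36201317  0.8673369 ]
[-0.18  0.88  2.25  2.26  1.56 -1.56] 0.0
  shift [-0.77, -0.64, 0.0] turn [0.0, 0.0, 0.0]
[-0.21  0.5   2.41  2.22  1.43 -1.38] 0.0
  shift [-0.92, -0.77, 2.0] turn [0.0, 0.0, 0.0]
[-0.21  0.06  2.48  2.14  1.22 -1.08] 0.0
  shift [-0.92, -0.77, 4.0] turn [0.0, 0.0, 0.0]
[-0.43  0.16  2.27  1.64  1.51 -0.86] 0.0
  shift [-0.74, -1.32, 4.43] turn [0.0, 0.002, 0.35]
[-0.49  0.33  1.98  1.35  1.81 -0.76] 0.0
  shift [-0.74, -2.12, 4.83] turn [-0.0, 0.002, 0.708]
[-0.42  0.1   1.9   1.07  1.6  -0.5 ] 0.0
  shift [-0.54, -2.12, 4.83] turn [-0.387, 0.223, 0.696]
[-0.24 -0.01  1.78  0.7   1.47 -0.19] 0.0
  shift [-0.54, -2.12, 4.83] turn [-0.773, 0.444, 0.661]
[-0.05  0.01  1.66  0.35  1.45  0.08] 0.0
  shift [-0.54, -2.12, 4.83] turn [-1.081, 0.62, 0.615]
[ 0.15  0.1   1.52 -0.    1.52  0.32] 0.0
  shift [-0.54, -2.12, 4.83] turn [-1.387, 0.795, 0.552]
```

Request:
move_arm:
  plan: [-0.3, -0.25, 0, 0, 0, 0, -0.7, -0.59, 0, 0, 0, 0, -0.92, -0.77, 0.1, 0, 0, 0, -0.92, -0.77, 1.2, 0, 0, 0, -0.92, -0.77, 2.4, 0, 0, 0, -0.9, -0.8, 3.6, 0, 0, 0.05, -0.85, -1, 4.2, 0, 0, 0.2, -0.74, -1.32, 4.43, 0, 0, 0.35, -0.74, -1.7, 4.6, 0, 0, 0.53, -0.74, -2.12, 4.83, 0, 0, 0.708]

```text
time_s: 19.0
eef_pos: [0.5196, 0.1984, 0.3207]
eef_rot: [-0.458, 0.538, 0.459, 0.539]
wrist_force: [1.4, 1.9, 0.1]
opening: 0.993
grasp_force: 0.0
```

Request:
move_arm:
  plan: [0, 0, 0, -0.17, 0.028, 0, 0.2, 0, 0, -0.34, 0.057, 0, 0.2, 0, 0, -0.51, 0.085, 0, 0.2, 0, 0, -0.68, 0.114, 0, 0.2, 0, 0, -0.85, 0.142, 0, 0.2, 0, 0, -1.02, 0.17, 0, 0.2, 0, 0, -1.19, 0.199, 0, 0.2, 0, 0, -1.36, 0.227, 0, 0.2, 0, 0, -1.549, 0.259, 0, 0.2, 0, 0, -1.549, 0.259, 0]

```text
time_s: 20.25
eef_pos: [0.5294, 0.2025, 0.32]
eef_rot: [-0.001, 0.761, 0.649, 0.0]
wrist_force: [-0.2, 0.7, -0.0]
opening: 0.996
grasp_force: 0.0
```

```bash
python3 - <<'E'
from k import *
from bench import ctrl
o=ctrl.get_obs(); q=np.array(o['q']); print(q.round(2),o['eef_pos'],o['time_s'])
for n in("top","scene","wrist"):
    c=ctrl.camera(n); hsv=cv2.cvtColor(c['pixels'],cv2.COLOR_RGB2HSV)
    m=((hsv[...,0]>14)&(hsv[...,0]<30)&(hsv[...,1]>215)&(hsv[...,2]>70)).astype(np.uint8)
    e=proj(c,[.5505,.3003,.124]).round(1); f=proj(c,[.5505,.3003,.004]).round(1)
    N,l,s,ce=cv2.connectedComponentsWithStats(m); print(n,'pred top',e,'foot',f,[s[i].tolist() for i in range(1,N) if s[i][4]>150])
    if n=="wrist": cv2.imwrite('pics/w4.png',c['pixels'][:,:,::-1])
    if n=="top": I=c['pixels'][130:270,60:220]
    if n=="scene": J=c['pixels'][60:200,280:440]
cv2.imwrite('pics/ts.png',cv2.resize(np.hstack([I,J])[:,:,::-1],None,fx=2.5,fy=2.5,interpolation=cv2.INTER_CUBIC))
E
```

```text
[0.15 0.1  1.52 0.   1.52 0.31] [0.5294468  0.20249236 0.3200294 ] 20.25
top pred top [ 96.1 182.6] foot [120.7 194.7] []
scene pred top [350.7 127.9] foot [345.2 170.6] []
wrist pred top [290.1  95.1] foot [289.  103.4] [[267, 67, 49, 53, 2016]]
```

View pics/ts.png

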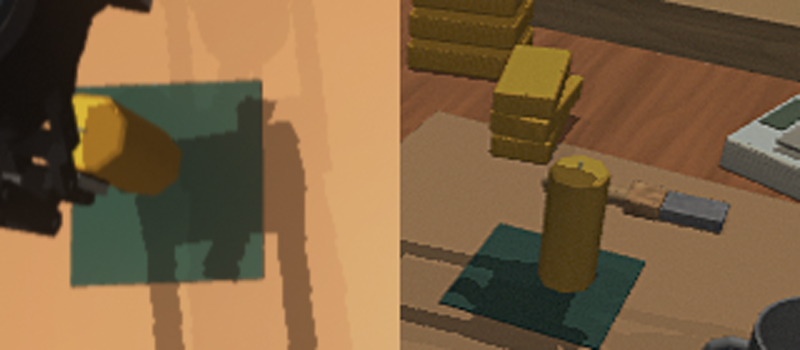

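The candle stands on the felt; its top in the scene view, (351.6,128), matches the prediction. Now the top grasp.

```bash
python3 - <<'E'
from k import *
from bench import ctrl
o=ctrl.get_obs(); a=np.radians(-4.75); Rt=tool(-zd,np.array([np.cos(a),np.sin(a),0]))
P=np.array([.551,.3005,.2]); step(o,P,Rt,'pre'); step(o,P-[0,0,.098],Rt,'grasp')
E
```

```text
pre shift [0.43, 2.02, -2.39] turn [-0.004, -0.002, 0.081]
grasp shift [0.43, 2.02, -4.35] turn [-0.004, -0.002, 0.081]
```

Request:
move_arm:
  plan: [0.2, 1, -0.6, 0, 0, 0.04, 0.43, 2.02, -1.4, -0.004, -0.002, 0.081, 0.43, 2.02, -2.1, -0.004, -0.002, 0.081, 0.43, 2.02, -2.39, -0.004, -0.002, 0.081, 0.43, 2.02, -2.39, -0.004, -0.002, 0.081, 0.43, 2.02, -3, -0.004, -0.002, 0.081, 0.43, 2.02, -3.6, -0.004, -0.002, 0.081, 0.43, 2.02, -4.1, -0.004, -0.002, 0.081, 0.43, 2.02, -4.35, -0.004, -0.002, 0.081, 0.43, 2.02, -4.35, -0.004, -0.002, 0.081]

```text
time_s: 21.65
eef_pos: [0.552, 0.3004, 0.1035]
eef_rot: [0.002, 0.736, 0.677, 0.0]
wrist_force: [0.5, 0.1, 0.2]
opening: 0.995
grasp_force: 0.0
```

Request:
move_arm:
  plan: [0, 0, 0, 0, 0, 0, 0, 0, 0, 0, 0, 0, 0, 0, 0, 0, 0, 0, 0, 0, 0, 0, 0, 0, 0, 0, 0, 0, 0, 0]
  grip: 0

```text
time_s: 22.28
eef_pos: [0.5524, 0.3013, 0.1047]
eef_rot: [0.002, 0.736, 0.677, 0.001]
wrist_force: [-1.8, -1.1, 5.3]
opening: 0.59
grasp_force: 64.4
```

Request:
move_arm:
  plan: [0, 0, 0.2, 0, 0, 0, 0, 0, 0.8, 0, 0, 0, 0, 0, 1.8, 0, 0, 0, 0, 0, 3, 0, 0, 0, 0, 0, 3.6, 0, 0, 0, 0, 0, 3.6, 0, 0, 0]

```text
time_s: 23.02
eef_pos: [0.5528, 0.3014, 0.2863]
eef_rot: [0.003, 0.736, 0.677, 0.003]
wrist_force: [0.1, -0.5, -2.9]
opening: 0.588
grasp_force: 63.5
```

```bash
python3 - <<'E'
from k import *
from bench import ctrl
o=ctrl.get_obs(); q=np.array(o['q']); P=np.array(o['eef_pos']); print(q.round(2),P,o['time_s'],o['opening'],o['wrist_force'])
C=np.array([.533,-.2938,0])
for s in(1,-1):
    Rt=tool(-zd,s*yd); qq=q
    for h in(.3,.102): 
        qn,e=ik(C+[0,0,h],Rt,q); print(qn.round(2),round(e,4)); step(o,C+[0,0,h],Rt,str(s))
c=ctrl.camera("scene")
for n,xm in(("g",-.073),("r",.073)): print(n,proj(c,C+xm*xd+.134*zd).round(1))
print([proj(c,C+x*xd+y*yd+.1*zd).round(1).tolist() for x in(-.112,.112) for y in(-.039,.039)])
cv2.imwrite('pics/s3.png',np.hstack([cv2.resize(c['pixels'][270:420,90:270,::-1],None,fx=2.5,fy=2.5,interpolation=cv2.INTER_CUBIC),cv2.resize(c['pixels'][0:200,280:460,::-1],None,fx=1.875,fy=1.875)]))
E
```

```text
[ 0.31  0.26  1.4  -0.    1.47  0.4 ] [0.55278924 0.30135141 0.2863044 ] 23.025 0.5881799334393393 [ 0.13122801 -0.5292515  -2.88301611]
[-0.7   0.21  1.44  0.    1.5  -2.1 ] 0.0
1 shift [-0.4, -11.9, 0.27] turn [-0.006, 0.007, 1.488]
[-0.7   0.39  1.62 -0.    1.13 -2.1 ] 0.0
1 shift [-0.4, -11.9, -3.69] turn [-0.006, 0.007, 1.488]
[-0.7   0.21  1.44  0.    1.5   1.04] 0.0
-1 shift [-0.4, -11.9, 0.27] turn [0.007, 0.006, -1.654]
[-0.7   0.39  1.62 -0.    1.13  1.04] 0.0
-1 shift [-0.4, -11.9, -3.69] turn [0.007, 0.006, -1.654]
g [128.9 295.2]
r [198.4 359.6]
[[96.9, 312.0], [141.9, 278.5], [199.9, 418.6], [245.9, 368.4]]
```

```bash
python3 - <<'E'
from k import *
from bench import ctrl
C=np.array([.533,-.2938,0])
T,Sc=ctrl.camera("top"),ctrl.camera("scene")
def wick(c,P):
    x,y=np.round(proj(c,P)).astype(int); w=c['pixels'][y-14:y+15,x-14:x+15].astype(float)
    m=w.min(2); m[m<m.max()*.6]=0; i,j=np.unravel_index(m.argmax(),m.shape); n=np.zeros_like(m); n[max(i-2,0):i+3,max(j-2,0):j+3]=m[max(i-2,0):i+3,max(j-2,0):j+3]
    yy,xx=np.mgrid[:29,:29]; return np.array([x-14+(xx*n).sum()/n.sum(),y-14+(yy*n).sum()/n.sum()]),m.max()
for xm in(-.073,.073):
    P=C+xm*xd+.13*zd; L=[]
    for c in(T,Sc):
        u,v=wick(c,P); o=np.array(c['origin']); d=ray(c,u,0)-o; L.append((o,d/np.linalg.norm(d))); print(u.round(1),v,end=' ')
    A=np.c_[L[0][1],-L[1][1]]; s=np.linalg.lstsq(A,L[1][0]-L[0][0],rcond=None)[0]
    a=L[0][0]+s[0]*L[0][1]; b=L[1][0]+s[1]*L[1][1]; print('pt',((a+b)/2).round(4),'gap',np.linalg.norm(a-b).round(4))
E
```

```text
[440.  240.1] 148.0 [129.5 295.6] 135.0 pt [ 0.4624 -0.2812  0.1335] gap 0.0014
[452.  158.1] 124.0 [196.3 360.3] 162.0 pt [ 0.6032 -0.307   0.1326] gap 0.0012
```

Request:
move_arm:
  plan: [-0.03, -0.6, 0.4, 0, 0, -0.1, -0.1, -1.6, 0.5, 0, 0, -0.28, -0.15, -2.7, 0.5, 0, 0, -0.46, -0.2, -3.8, 0.5, 0, 0, -0.64, -0.25, -4.9, 0.5, 0, 0, -0.82, -0.3, -6, 0.5, 0, 0, -1, -0.33, -7.1, 0.5, 0, 0, -1.18, -0.36, -8.2, 0.5, 0, 0, -1.36, -0.38, -9.3, 0.5, 0, 0, -1.5, -0.4, -10.4, 0.5, 0.007, 0.006, -1.654]

```text
time_s: 24.42
eef_pos: [0.5303, -0.2202, 0.305]
eef_rot: [-0.004, 0.996, -0.085, -0.003]
wrist_force: [0.2, 0.9, -1.9]
opening: 0.591
grasp_force: 63.5
```

Request:
move_arm:
  plan: [0, -0.8, -0.1, 0, 0, 0, 0, -1.5, -0.23, 0, 0, 0, 0, -1.5, -0.23, 0, 0, 0, 0, -1.5, -0.23, 0, 0, 0]

```text
time_s: 24.92
eef_pos: [0.5309, -0.2933, 0.2942]
eef_rot: [-0.004, 0.997, -0.083, -0.002]
wrist_force: [0.5, 0.1, -2.7]
opening: 0.588
grasp_force: 63.6
```

```bash
python3 - <<'E'
from k import *
from bench import ctrl
o=ctrl.get_obs(); print(o['q'].round(2),o['eef_pos'],o['time_s'],o['opening'],o['wrist_force'])
C=np.array([.533,-.294,0]); Rt=tool(-zd,-yd)
for h in(.2,.1085): step(o,C+[0,0,h],Rt,str(h))
c=ctrl.camera("top"); cv2.imwrite('pics/t4.png',c['pixels'][:,:,::-1])
c=ctrl.camera("scene"); hsv=cv2.cvtColor(c['pixels'],cv2.COLOR_RGB2HSV)
P=np.array(o['eef_pos']); print('foot',proj(c,P-[0,0,.1007]).round(1))
m=((hsv[...,0]>12)&(hsv[...,0]<30)&(hsv[...,1]>200)&(hsv[...,2]>60)).astype(np.uint8); m[:, :60]=0; m[:150]=0; m[:,230:]=0
N,l,s,ce=cv2.connectedComponentsWithStats(m); print([s[i].tolist() for i in range(1,N) if s[i][4]>200])
E
```

```text
[-0.7   0.21  1.44  0.    1.5   1.03] [ 0.53085671 -0.2933014   0.29424942] 24.925 0.5878840918673098 [ 0.50217204  0.06674655 -2.71102891]
0.2 shift [0.04, -0.01, -1.88] turn [-0.009, -0.004, 0.0]
0.1085 shift [0.04, -0.01, -3.71] turn [-0.009, -0.004, 0.0]
foot [149.2 297.6]
[]
```

Request:
move_arm:
  plan: [0.04, -0.01, -0.6, -0.009, -0.004, 0, 0.04, -0.01, -1.2, -0.009, -0.004, 0, 0.04, -0.01, -1.7, -0.009, -0.004, 0, 0.04, -0.01, -2.1, -0.009, -0.004, 0, 0.04, -0.01, -2.5, -0.009, -0.004, 0, 0.04, -0.01, -2.5, -0.009, -0.004, 0]

```text
time_s: 25.78
eef_pos: [0.5327, -0.2937, 0.1694]
eef_rot: [0.0, 0.997, -0.083, 0.0]
wrist_force: [-0.6, 0.4, -2.5]
opening: 0.591
grasp_force: 63.6
```

Request:
move_arm:
  plan: [0, 0, -0.3, 0, 0, 0, 0, 0, -0.6, 0, 0, 0, 0, 0, -0.9, 0, 0, 0, 0, 0, -1.1, 0, 0, 0, 0, 0, -1.15, 0, 0, 0, 0, 0, -1.15, 0, 0, 0]

```text
time_s: 26.52
eef_pos: [0.5336, -0.2948, 0.1139]
eef_rot: [0.001, 0.997, -0.083, 0.001]
wrist_force: [1.2, -0.4, -2.1]
opening: 0.587
grasp_force: 63.7
```

Request:
move_arm:
  plan: [0, 0, -0.03, 0, 0, 0, 0, 0, -0.06, 0, 0, 0, 0, 0, -0.06, 0, 0, 0]

```text
time_s: 26.9
eef_pos: [0.5335, -0.2946, 0.1109]
eef_rot: [0.001, 0.997, -0.083, 0.001]
wrist_force: [-1.2, 0.3, -1.5]
opening: 0.59
grasp_force: 63.7
```

Request:
move_arm:
  plan: [0, 0, -0.02, 0, 0, 0, 0, 0, -0.03, 0, 0, 0, 0, 0, -0.03, 0, 0, 0]

```text
time_s: 27.28
eef_pos: [0.5334, -0.2947, 0.1093]
eef_rot: [0.001, 0.997, -0.083, 0.001]
wrist_force: [-0.8, 0.3, -2.5]
opening: 0.591
grasp_force: 63.7
```

Request:
move_arm:
  plan: [0, 0, -0.02, 0, 0, 0, 0, 0, -0.04, 0, 0, 0, 0, 0, -0.04, 0, 0, 0]

```text
time_s: 27.65
eef_pos: [0.5334, -0.2946, 0.1071]
eef_rot: [0.001, 0.997, -0.083, 0.001]
wrist_force: [-1.0, 0.6, -2.2]
opening: 0.594
grasp_force: 63.7
```

Request:
move_arm:
  plan: [0, 0, -0.02, 0, 0, 0, 0, 0, -0.03, 0, 0, 0, 0, 0, -0.03, 0, 0, 0]

```text
time_s: 28.02
eef_pos: [0.5339, -0.2948, 0.1067]
eef_rot: [0.001, 0.997, -0.083, 0.002]
wrist_force: [-0.4, 1.7, 6.0]
opening: 0.593
grasp_force: 64.5
```

The foot is on the crate floor (+6 N at the predicted height). Releasing and rising.

Request:
move_arm:
  plan: [0, 0, 0, 0, 0, 0, 0, 0, 0, 0, 0, 0, 0, 0, 0, 0, 0, 0, 0, 0, 0, 0, 0, 0]
  grip: 78

```text
time_s: 28.52
eef_pos: [0.5334, -0.2947, 0.1057]
eef_rot: [0.001, 0.997, -0.083, 0.001]
wrist_force: [0.7, 0.0, 0.0]
opening: 0.913
grasp_force: 0.0
```

Request:
move_arm:
  plan: [0, 0, 0.3, 0, 0, 0, 0, 0, 0.8, 0, 0, 0, 0, 0, 1.6, 0, 0, 0, 0, 0, 2.6, 0, 0, 0, -1, 1, 3.5, 0, 0, 0, -1.5, 2.5, 4, 0, 0, 0, -2, 4, 4, 0, 0, 0, -2, 4, 4, 0, 0, 0, -2, 4, 4, 0, 0, 0]

```text
time_s: 29.65
eef_pos: [0.4329, -0.092, 0.308]
eef_rot: [0.002, 0.997, -0.081, 0.003]
wrist_force: [0.1, 0.5, -0.4]
opening: 0.912
grasp_force: 0.0
```

```bash
python3 - <<'E'
from bench import ctrl
from h import *
o=ctrl.get_obs(); print(o['time_s'],o['eef_pos'],o['opening'],o['wrist_force'])
c=ctrl.camera("scene"); cv2.imwrite('pics/f.png',c['pixels'][:,:,::-1])
E
```

```text
29.65 [ 0.43294526 -0.0920398   0.30804909] 0.9115137107938415 [ 0.12107413  0.47610128 -0.39899695]
```

View pics/f.png

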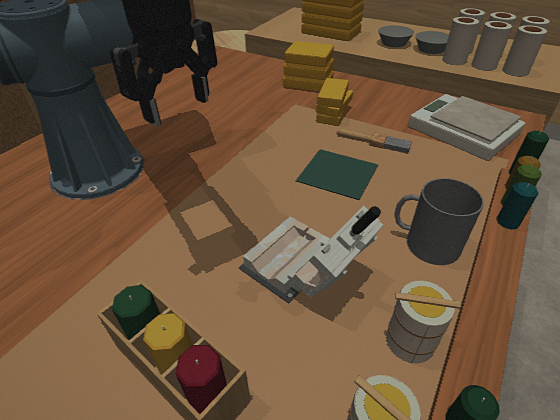

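The yellow candle stands wick up in the middle compartment at (166,335), between green (133,305) and red (200,370). The lid is still open, with the rod at (366,220).

```bash
python3 -c "
from bench import ctrl
print(ctrl.hand_in())"
```

```text
the job is handed in; nothing more can be done
None
```

I've handed the job in at about 30 s: the lid is open on its stop, and the yellow candle was stood on the felt, then lowered wick up into the middle compartment; the red and green candles are still upright in their compartments.

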